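Find the socket for the nut in the test fixture

ROBOT

A 6-joint arm with a two-finger parallel gripper is mounted at the origin on the work surface. World frame = base frame: x ahead of the robot, y to its left, z up, the work surface at z = 0. Lengths are in m, angles in rad, forces in N, time in s.
With the tool pointing down it reaches from about 0.275 to 0.75 m from the base axis. Payload 10.2 kg.
Tool frame: the origin (TCP) lies at the very end of the fingers, on their centre line; the grasp point (between the pads) lies 19 mm behind it; z points along the fingers, x is the direction in which the jaws open and shut, and the axes are right-handed (so a half turn about z gives the same grasp; the last joint's range is limited). The gripper opens to 88 mm and grips with 3 to 60 N. Pads are 18 mm wide; open, the fingers measure 123 mm over their backs; the gripper's body (75 mm by 187 mm) begins 45 mm behind the grasp point.
Start: joints at [1.067, 0.313, 1.498, -0, 1.331, -0.223], TCP at [0.146, 0.504, 0.239] pointing down, gripper open.
Joint ranges: [-2.94, 2.94], [-0.97, 2.17], [0.19, 2.56], [-1.23, 4.37], [0.02, 3.11], [-2.88, 2.88]. Speed limits (rad/s): [2.39, 2.39, 3.01, 3.14, 3.14, 3.14].

INTERFACE

Orientations are given as a unit quaternion [w, x, y, z].
In Python, from rig import arm, set_gripper, eyes, job gives the robot as it stands. The module is installed in compiled form; this text tells all that it offers. Calls block until the motion is done:
- arm.reach(position, orientation): joint-space move of the TCP to a pose.
- arm.movel(position, rotation=None, velocity=0.15, f_stop=None): straight line of the TCP; rotation=None keeps the orientation; velocity is the mean speed in m/s. With f_stop (N) it stops when the force on the tool has changed by that much, and returns True; else False.
- arm.movej(angles): joint-space move.
- set_gripper(opening): opening from 0.0 (shut) to 1.0 (fully open); the grip force is fixed at half the most; returns when the fingers have stopped.
- arm.sleep(seconds).
- arm.inverse_kinematics(position, orientation): joint angles nearest the present ones, or None.
- eyes.read_camera(name): name is "side" or "top" or "wrist"; returns (picture, depth): 384x512x3 uint8, blue, green, red; 384x512 float32, m along the optical axis (not along the pixel's ray), 0 where there is no reading.
- eyes.get_calibration(name): a dict with "K" (3x3 intrinsics, pixels), "pose" (4x4, takes a point from camera to world coordinates); the wrist camera has in their place "mount" (4x4, takes a point from camera to tool coordinates, whose origin is the TCP and whose axes are the tool frame's). Camera axes: x right, y down, z forward; pixel columns grow to the right and rows downward; lengths in m; the calibration is good to about 2 mm. A picture is of the moment at which its call begins: read the wrist's pose just before it. get_calibration takes no time and is no camera call.
A pose or a line that the arm cannot do raises arm.IKError and nothing moves.
- job.close_job(): hands the job in, once; it reports no verdict.
Readings, each from a call of its own:
- arm.current_time_s(): time.
- arm.current_q(): joint angles.
- arm.current_qd(): joint speeds.
- arm.current_tau(): joint torques, N m.
- arm.current_tool_pos(): TCP position.
- arm.current_eef_rot(): TCP orientation.
- arm.current_contact_force(): force on the tool from outside, world axes, zero at the start.
- arm.current_moment(): the same for the moment, N m.
- arm.current_width(): opening from 0.0 (shut) to 1.0 (fully open).
Only numpy, scipy, OpenCV 4.12 (cv2) and the standard library are available. Lean on these libraries where they do the work, as an engineer would, in place of code of your own. Each camera call takes 0.05 s, during which the arm holds its last target. There are 200 camera calls.

TASK

Slide the fixture's clear window fully open, then try the sockets from the blue tray on the hex nut inside, without forcing, until you find the one that goes fully home over it. Stand the ones that do not fit back upright in the tray. Finish while still gripping the fitting socket, upright and seated all the way down on the nut, with the window still open and the other things on the bench left alone.

Things in the scene. Friction and masses are not known exactly. Their poses are not given: they have to be found in the camera images.
- fixture: White shielded test fixture, fixed to the bench: a box 160 (its x) x 300 (its y) x 45 mm high, long side along its y. Origin: centre of its underside on the bench. Its +y half is covered by a fixed deck; its -y half is an open compartment (144 x 141 mm inside, walls to 45 mm above the bench) closed on top by the sliding window. On the compartment floor sits one of the three nut inserts.
- fixture_seat (a point): Point in the fixture's open compartment: centre of the well floor of the insert in the fixture, on the nut's axis, 11 mm above the bench (fixture frame 0, -72.5, +11 mm). The underside of the right socket comes to this point when fully home. Axes are the fixture's.
- window (a joint): Clear sliding window of the fixture with a dark frame: 0 = shut (over the compartment), grows as it slides along the fixture's +y, 0.13 m = end stop, fully open (then over the deck, off the compartment but for a 12 mm strip at its +y edge). Travel 130 mm, friction about 2 N, stays where it is left. It starts shut or a little open.
- window_handle (a point): Grip point of the window's red handle: an upright block 60 mm along the fixture's x, 12 mm thick along its y, its top 14 mm above this point (87 mm above the bench) and its foot 22 mm below it on the window, whose top is 51 mm above the bench. Pinch it from above across the 12 mm. Axes are the fixture's.
- tray: Blue tray fixed to the bench, 270 (its x) x 120 (its y) mm, rim 18 mm high, walls 4 mm, grey lining; origin: centre of its underside. Its floor is 4 mm above the bench. The three sockets start standing on it in a row along its x, about 85 mm apart.
- socket_a: The middle of 3 steel sockets (about 0.16 kg): mouth 24.4 mm across flats, tube 31.4 mm across flats outside. 68 mm tall, mouth down; origin: centre of its underside, z up. Lower 32 mm: hex tube, its hex mouth 24 mm deep. Upper 36 mm: dark hex head to grip, 24 mm across flats on all three. Flats of head, tube and mouth face its +x and every 60 deg.
- socket_b: The largest of 3 steel sockets (about 0.16 kg): mouth 30.4 mm across flats, tube 37.4 mm across flats outside. 68 mm tall, mouth down; origin: centre of its underside, z up. Lower 32 mm: hex tube, its hex mouth 24 mm deep. Upper 36 mm: dark hex head to grip, 24 mm across flats on all three. Flats of head, tube and mouth face its +x and every 60 deg.
- socket_c: The smallest of 3 steel sockets (about 0.16 kg): mouth 18.4 mm across flats, tube 25.4 mm across flats outside. 68 mm tall, mouth down; origin: centre of its underside, z up. Lower 32 mm: hex tube, its hex mouth 24 mm deep. Upper 36 mm: dark hex head to grip, 24 mm across flats on all three. Flats of head, tube and mouth face its +x and every 60 deg.
- nut_p: One of 3 fixed nut inserts; one is in the fixture (the one near fixture_seat), two are spares on a grey plate at the left; this varies. Round aluminium puck, 56 mm across, with a round well 10 mm deep; in it a brass hex nut, flats facing its +x and every 60 deg. Origin: centre of the puck's underside, 5 mm below the well floor. Nuts: 16, 22, 28 mm across flats; which has which is not told.
- nut_q: Another insert, described as nut_p. In each, the nut stands 15 mm above the well floor (5 mm above the rim), its top 2 mm bevelled; a stud 8 mm across rises 5 mm more. Only one socket goes home on each nut, with 1.2 mm play each side: a smaller one stops on the nut's top, 15 mm above the well floor; a bigger one on the well's rim, 10 mm above the well floor.
- nut_r: The third nut insert, described as nut_p and nut_q.
- jar: Bystander: white jar with blue lid, 50 mm in diameter, 65 mm tall, near the robot. Leave alone.
- screwdriver: Bystander: screwdriver lying across in front of the robot. Leave alone.
- attenuator: Bystander: dark finned block 50 x 50 x 41 mm with brass ports, beyond the fixture. Leave alone.
- meter: Bystander: yellow hand meter 190 x 90 x 48 mm lying beyond the fixture and tray. Leave alone.
- wrench: Bystander: open-ended wrench lying to the right of the tray. Leave alone.

How it is judged:
On the way, in this order (a step that is already met when the one before it is completed fails the run):
1. the window is fully open (slid to within 10 mm of its end stop) (value of joint window above 0.12 m), for 0.2 s.
2. a socket has been lifted out of the tray (z of any of socket_a, socket_b, socket_c in the frame of tray above 0.03 m), for 0.2 s.
At the end, for the whole second after the job is handed in: Window within 10 mm of fully open; one socket home on the fixture's nut (underside within 3 mm of the well floor, 4 mm of its axis, upright within 0.08 rad), at rest, gripped with over 2 N; the other two upright (0.1 rad) on the tray floor, not touched by the fingers (value of joint window above 0.12 m and ((z of socket_a in the frame of fixture_seat below 0.003 m and horizontal distance between socket_a and fixture_seat below 0.004 m and angle between socket_a's own z axis and vertical below 0.08 rad and contact force between socket_a and the fingers above 2 N and linear speed of socket_a below 0.02 m/s and angle between each of socket_b, socket_c's own z axis and vertical below 0.1 rad and z of each of socket_b, socket_c in the frame of tray below 0.008 m and x of socket_b in the frame of tray between -0.135 and 0.135 m and y of socket_b in the frame of tray between -0.06 and 0.06 m and contact force between each of socket_b, socket_c and the fingers below 0.1 N and x of socket_c in the frame of tray between -0.135 and 0.135 m and y of socket_c in the frame of tray between -0.06 and 0.06 m) or (z of socket_b in the frame of fixture_seat below 0.003 m and horizontal distance between socket_b and fixture_seat below 0.004 m and angle between socket_b's own z axis and vertical below 0.08 rad and contact force between socket_b and the fingers above 2 N and linear speed of socket_b below 0.02 m/s and angle between each of socket_a, socket_c's own z axis and vertical below 0.1 rad and z of each of socket_a, socket_c in the frame of tray below 0.008 m and x of socket_a in the frame of tray between -0.135 and 0.135 m and y of socket_a in the frame of tray between -0.06 and 0.06 m and contact force between each of socket_a, socket_c and the fingers below 0.1 N and x of socket_c in the frame of tray between -0.135 and 0.135 m and y of socket_c in the frame of tray between -0.06 and 0.06 m) or (z of socket_c in the frame of fixture_seat below 0.003 m and horizontal distance between socket_c and fixture_seat below 0.004 m and angle between socket_c's own z axis and vertical below 0.08 rad and contact force between socket_c and the fingers above 2 N and linear speed of socket_c below 0.02 m/s and angle between each of socket_a, socket_b's own z axis and vertical below 0.1 rad and z of each of socket_a, socket_b in the frame of tray below 0.008 m and x of socket_a in the frame of tray between -0.135 and 0.135 m and y of socket_a in the frame of tray between -0.06 and 0.06 m and contact force between each of socket_a, socket_b and the fingers below 0.1 N and x of socket_b in the frame of tray between -0.135 and 0.135 m and y of socket_b in the frame of tray between -0.06 and 0.06 m))); the arm keeps its last pose, push and grip.
It fails at once if a bystander is moved by more than 30 mm (distance of any of jar, screwdriver, attenuator, meter, wrench from where it was at the start of the episode above 0.03 m).
It fails at once if a socket is forced onto a nut insert with more than 80 N (contact force between any of socket_a, socket_b, socket_c and nut_p above 80 N or contact force between any of socket_a, socket_b, socket_c and nut_q above 80 N or contact force between any of socket_a, socket_b, socket_c and nut_r above 80 N).
It also fails if it takes over 67 s, if anything falls off the work surface, if the arm or the gripper's body presses on something with over 40 N, if the wrist force passes 120 N, or if a joint passes its speed limit or range.

## Working session

There is one attempt and no reset: what is moved stays moved. The work goes in short steps, each a Python script; the robot and the scene stay as the last script left them, time stands still between calls to the robot, and variables do not carry over. Pictures are saved under pics/ and viewed, about 8 in all and at most 12, crops included, and the job is handed in when it is done.

```bash
mkdir -p pics; python3 - <<'E'
from rig import arm,eyes
import cv2,numpy as np
for n in("top","side"):
    p,d=eyes.read_camera(n);c=eyes.get_calibration(n)
    np.savez(f"{n}.npz",p=p,d=d,K=c["K"],T=c["pose"])
    cv2.imwrite(f"pics/{n}0.png",p); print(n,c["K"].round(1).tolist(),c["pose"].round(3).tolist(),d.min(),d.max())
print(eyes.get_calibration("wrist")); print(arm.current_eef_rot(),arm.current_time_s())
E
```

```text
top [[420.4, 0.0, 251.4], [0.0, 420.4, 190.3], [0.0, 0.0, 1.0]] [[0.023, -0.989, 0.144, 0.406], [-1.0, -0.022, 0.006, -0.012], [-0.002, -0.144, -0.99, 1.367], [0.0, 0.0, 0.0, 1.0]] 0.0 2.315383
side [[446.3, 0.0, 253.2], [0.0, 446.3, 198.2], [0.0, 0.0, 1.0]] [[0.875, -0.318, 0.365, 0.034], [-0.484, -0.545, 0.685, -1.036], [-0.019, -0.776, -0.631, 1.053], [0.0, 0.0, 0.0, 1.0]] 0.0 3.8682966
{'K': array([[266.48674177,   0.        , 258.94100063],
       [  0.        , 266.48674177, 192.48284201],
       [  0.        ,   0.        ,   1.        ]]), 'mount': array([[ 9.99999778e-01, -6.34151735e-04, -2.06085804e-04,
        -4.61514358e-04],
       [ 6.66785498e-04,  9.49117323e-01,  3.14921995e-01,
        -8.20109215e-02],
       [-4.10872258e-06, -3.14922062e-01,  9.49117535e-01,
        -1.45739426e-01],
       [ 0.00000000e+00,  0.00000000e+00,  0.00000000e+00,
         1.00000000e+00]])}
[ 2.28184338e-04  7.99107993e-01  6.01187221e-01 -5.37450276e-04] 0.1
```

View pics/top0.png

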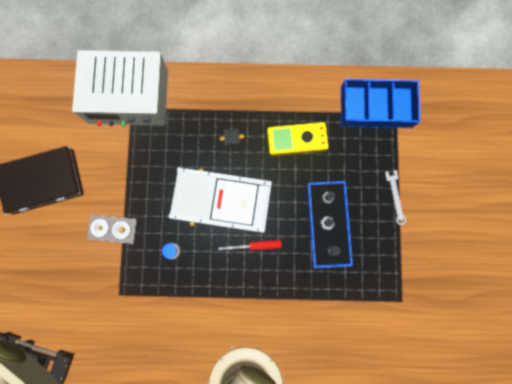

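View pics/side0.png

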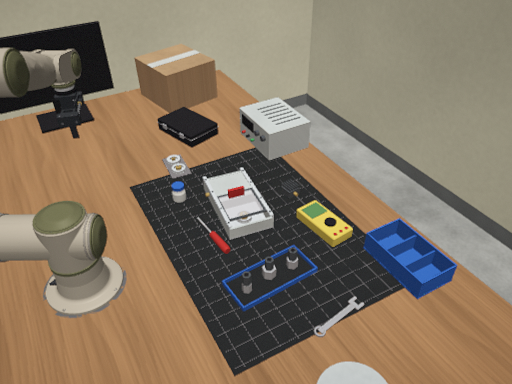

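The top view shows the fixture at about (220,200) with its window to the right and the red handle at (221,198). The tray is at (330,224), with sockets at (328,197), (327,222) and (334,250). The side view agrees with this.

```bash
cat >h.py <<'E'
import numpy as np,cv2
from scipy.spatial.transform import Rotation as R
from rig import arm,set_gripper,eyes,job
def quat(psi):
    c,s=np.cos(psi),np.sin(psi)
    q=R.from_matrix(np.array([[c,s,0],[s,-c,0],[0,0,-1]])).as_quat()
    return [q[3],q[0],q[1],q[2]]
def cast(uv,K,T,z):
    uv=np.atleast_2d(uv).astype(float)
    d=np.c_[(uv-[K[0,2],K[1,2]])/[K[0,0],K[1,1]],np.ones(len(uv))]@T[:3,:3].T
    return T[:3,3]+d*((z-T[2,3])/d[:,2])[:,None]
def wrist(name):
    p=np.array(arm.current_tool_pos());q=arm.current_eef_rot()
    c=eyes.get_calibration("wrist");im,d=eyes.read_camera("wrist")
    T=np.eye(4);T[:3,:3]=R.from_quat([q[1],q[2],q[3],q[0]]).as_matrix();T[:3,3]=p;T=T@c["mount"]
    np.savez(name+".npz",p=im,d=d,K=c["K"],T=T);cv2.imwrite(f"pics/{name}.png",im)
    return im,d,c["K"],T
def rect(pts):
    """minAreaRect of world points: centre, long side, short side, yaw of the long side"""
    (c,(w,h),a)=cv2.minAreaRect((pts[:,:2]*1000).astype(np.float32))
    if w<h:w,h,a=h,w,a+90
    return np.array(c)/1000,w,h,(np.radians(a)+np.pi/2)%np.pi-np.pi/2
def mask(im,lo,hi):
    return cv2.inRange(cv2.cvtColor(im,cv2.COLOR_BGR2HSV),np.array(lo),np.array(hi))
def blobs(m,minA=8):
    cs=cv2.findContours(m,cv2.RETR_EXTERNAL,cv2.CHAIN_APPROX_NONE)[0]
    return sorted([c[:,0] for c in cs if cv2.contourArea(c)>minA],key=len,reverse=True)
E
python3 - <<'E'
from h import *
f=np.load("top.npz");im,K,T=f["p"],f["K"],f["T"]
def roi(m,x0,x1,y0,y1):
    o=np.zeros_like(m);o[y0:y1,x0:x1]=m[y0:y1,x0:x1];return o
B=roi(mask(im,(100,120,60),(130,255,255)),300,360,170,275)
print("tray",[rect(cast(c,K,T,.018)) for c in blobs(B)[:2]])
W=roi(mask(im,(0,0,130),(180,60,255)),160,280,160,240)
W=cv2.morphologyEx(W,cv2.MORPH_CLOSE,np.ones((9,9)))
print("fix",[rect(cast(c,K,T,.045)) for c in blobs(W)[:1]])
Rd=roi(mask(im,(0,120,80),(8,255,255)),200,240,180,215)
print("handle",[rect(cast(c,K,T,.087)) for c in blobs(Rd)[:1]])
s=np.load("side.npz");Rd=roi(mask(s["p"],(0,120,80),(8,255,255)),220,250,180,205)
for c in blobs(Rd)[:1]: print("side handle",rect(cast(c,s["K"],s["T"],.08)))
for u,v in((328,197),(327,222),(334,250)): print("sock",cast((u,v),K,T,.068)[0])
a=cv2.resize(im[160:275,160:360],None,fx=4,fy=4,interpolation=cv2.INTER_CUBIC);cv2.imwrite("pics/topcrop.png",a)
E
```

```text
tray [(array([ 0.50087604, -0.25738391]), 279.83660888671875, 130.6427764892578, np.float64(0.0724217363675057))]
fix [(array([0.56754205, 0.0938085 ]), 308.2220764160156, 168.5089569091797, np.float64(1.4457101803969103))]
handle [(array([0.56451068, 0.09193799]), 53.26158142089844, 7.593820571899414, np.float64(-0.13094550027032348))]
side handle (array([0.56235205, 0.08332624]), 64.2760238647461, 43.219181060791016, np.float64(-0.14205620833813448))
sock [ 0.57908845 -0.24415461  0.068     ]
sock [ 0.50118553 -0.24080338  0.068     ]
sock [ 0.41606456 -0.26192924  0.068     ]
```

View pics/topcrop.png

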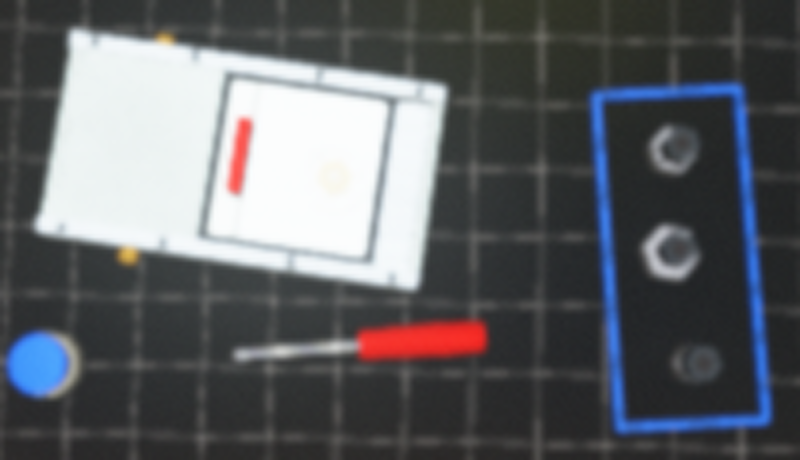

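The near-vertical crop gives the fixture axis. Judging by outline, the sockets are the medium one at the far end of the tray (crop 672,149), the largest in the middle (670,252) and the smallest near the robot (697,363). The window is already partly open. Next I open it fully and look at the nut.

```bash
python3 - <<'E'
from h import *
psi=1.4457;ya=np.array([np.cos(psi),np.sin(psi),0]);q=quat(psi)
h=np.array([.5645,.0915,.057])
arm.reach(h+[0,0,.06],q);arm.movel(h,velocity=.12)
set_gripper(0);print("w",arm.current_width()*88,arm.current_time_s())
p0=np.array(arm.current_tool_pos());s=arm.movel(p0+.15*ya,velocity=.1,f_stop=12)
p1=np.array(arm.current_tool_pos());print(s,(p1-p0)@ya,p1,arm.current_contact_force(),arm.current_time_s())
set_gripper(.6);arm.movel(p1+[0,0,.06],velocity=.2)
seat=np.array([.5675,.0938,0])-.0725*ya
arm.reach([seat[0],seat[1],.12],q);arm.sleep(.2)
wrist("w1");print(seat,arm.current_time_s())
E
```

```text
w 11.793852952486985 4.0333
True 0.10220342016009824 [0.57751272 0.19297447 0.0569024 ] [-1.64411035 -6.74984946  5.05344778] 5.025
[0.55845415 0.02186654 0.        ] 7.2
```

View pics/w1.png

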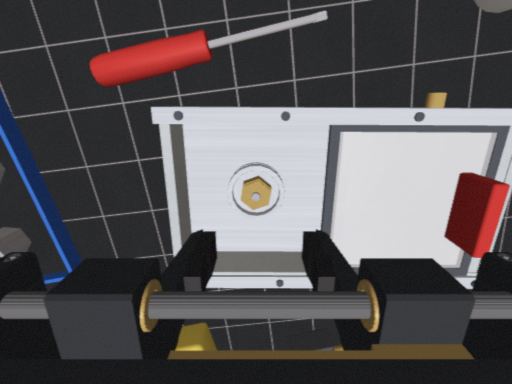

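The wrist view shows the nut inside its puck at (256,194), the open window's edge at about column 330, and the handle at the right (475,215). Now I measure the nut and check the window.

```bash
python3 - <<'E'
from h import *
f=np.load("w1.npz");im,d,K,T=[f[k] for k in("p","d","K","T")]
m=mask(im,(12,90,60),(35,255,255));o=np.zeros_like(m);o[165:225,225:290]=m[165:225,225:290]
o=cv2.morphologyEx(o,cv2.MORPH_CLOSE,np.ones((5,5)));c=blobs(o)[0]
P=cast(c,K,T,.026);hull=P[:,:2]*1000
print("nut centre",P[:,:2].mean(0),rect(P),"area-af",np.sqrt(cv2.contourArea(hull.astype(np.float32))/.866))
for a in range(0,60,5):
    print(a,round(min(np.ptp(hull@[np.cos(t),np.sin(t)]) for t in [np.radians(a)]),1),end="; ")
print()
g=cv2.cvtColor(im,cv2.COLOR_BGR2GRAY)
ya=np.array([np.cos(1.4457),np.sin(1.4457)]);seat=np.array([.55845,.02187])
print("depth nut area",d[194,240:274:4],"cam z",T[2,3])
row=g[215].astype(int);print(row[160:345:3])
for u,z in((328,.051),(163,.045)): print("edge u",u,(cast((u,200),K,T,z)[0][:2]-[.5675,.0938])@ya)
b=mask(im,(100,150,60),(130,255,255));print("blue",b.sum()//255)
cv2.imwrite("pics/nutcrop.png",cv2.resize(im[140:250,190:340],None,fx=5,fy=5,interpolation=cv2.INTER_CUBIC))
E
```

```text
nut centre [0.55578921 0.02002758] (array([0.55585779, 0.02005197]), 31.626453399658203, 25.89236831665039, np.float64(-0.28840010603129684)) area-af 26.873619344088485
0 30.6; 5 30.0; 10 29.3; 15 29.3; 20 29.9; 25 30.5; 30 30.8; 35 30.9; 40 30.8; 45 30.5; 50 29.9; 55 29.1; 
depth nut area [0.2692542  0.25306016 0.25172868 0.24761556 0.24751456 0.25364655
 0.25295636 0.25222683 0.26963726] cam z 0.2655232352645294
[ 42  46  46 167 200 200 148  82  85  85 182 214 214 214 214 214 214 215
 214 215 215 215 215 215 215 214 214 212 212 208 195 168 147 177 203 213
 214 215 215 214 214 214 215 215 215 214 215 215 215 215 216 215 215 215
  93  90  87  97 196 218 217 218]
edge u 328 -0.012529869730825425
edge u 163 -0.15607533714572092
blue 3427
```

View pics/nutcrop.png

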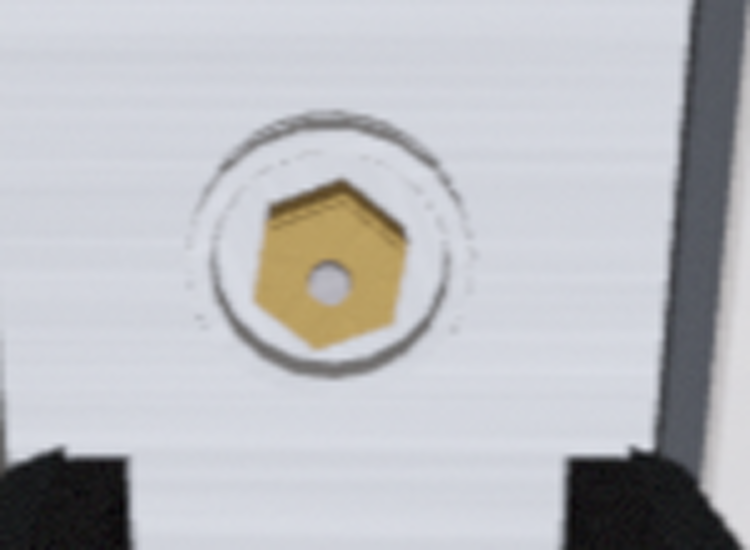

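Window edge measures −12.5 mm in the fixture (about −13 expected), so it is fully open. The nut's top face measures about 26 mm across flats plus its bevel, so it is the 28 mm nut and socket_b (middle of the tray) is the candidate. I take a second view of the nut with the tool turned 90° to cancel the camera mount error, then look at the socket.

```bash
python3 - <<'E'
from h import *
q=quat(1.4457-np.pi/2)
arm.reach([.5558,.0205,.12],q);arm.sleep(.25);wrist("w2");print(arm.current_q()[5])
arm.reach([.505,-.246,.155],quat(1.4457));arm.sleep(.25);wrist("w3");print(arm.current_q()[5],arm.current_time_s())
f=np.load("w2.npz");g=np.load("w3.npz")
a=cv2.resize(f["p"][145:245,206:306],(400,400),interpolation=cv2.INTER_CUBIC)
b=cv2.resize(g["p"][130:250,200:320],(400,400),interpolation=cv2.INTER_CUBIC)
cv2.imwrite("pics/both.png",np.hstack([a,b]))
E
```

```text
-0.04890990345215885
-2.107371647960151 10.9917
```

View pics/both.png

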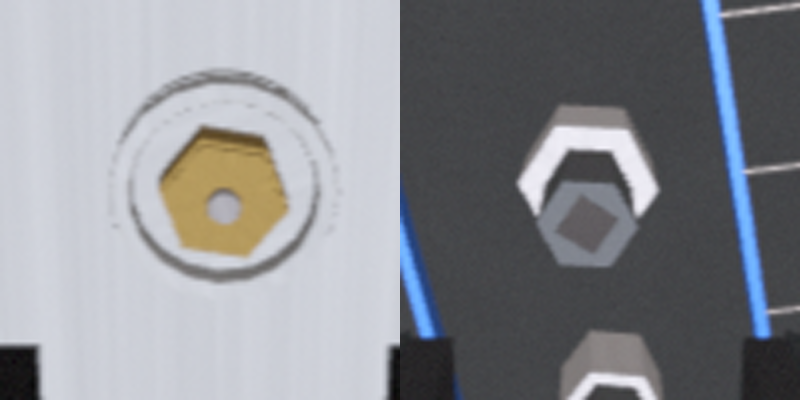

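The left half of the picture is the nut at crop (223,195). The right half is the largest socket, with its head at (588,225). Next come both centres, the hex angles and the mount error.

```bash
cat >>h.py <<'E'
def hexfit(hull):
    """world-plane hexagon outline -> centre, across flats (mm), yaw of a flat normal mod 60 deg"""
    h=cv2.convexHull((hull[:,:2]*1000).astype(np.float32))[:,0]
    M=cv2.moments(h);c=np.array([M["m10"],M["m01"]])/M["m00"]
    t=np.radians(np.arange(0,180,1));w=np.array([np.ptp(h@[np.cos(a),np.sin(a)]) for a in t])
    s=w.reshape(3,60).mean(0);i=np.angle(-(s*np.exp(1j*6*t[:60])).sum())/6
    i%=np.pi/3
    return c/1000,np.sqrt(cv2.contourArea(h)/.866),i
def pick(im,m,uv):
    """outline of the mask blob nearest to uv"""
    return min(blobs(m,30),key=lambda c:np.linalg.norm(c.mean(0)-uv))
E
python3 - <<'E'
from h import *
for n,uv in(("w1",(256,194)),("w2",(262,194))):
    f=np.load(n+".npz");im,K,T=f["p"],f["K"],f["T"]
    for v in (140,160):
        m=mask(im,(12,80,v),(35,255,255));c=pick(im,m,uv)
        print(n,v,c.mean(0),hexfit(cast(c,K,T,.026)))
    m=mask(im,(0,0,130),(180,45,255)); r=np.zeros_like(m);u0,v0=int(uv[0]),int(uv[1])+2;r[v0-8:v0+9,u0-8:u0+9]=m[v0-8:v0+9,u0-8:u0+9]
    c=blobs(r,5)[0];print(" stud",c.mean(0),cast(c.mean(0),K,T,.031))
f=np.load("w3.npz");im,K,T=f["p"],f["K"],f["T"]
print(im[207,256],im[205,250],im[180,256],im[165,256],im[200,275],im[203,264])
g=cv2.cvtColor(im,cv2.COLOR_BGR2GRAY)
for lo in(95,105):
    m=cv2.inRange(g,lo,165);c=pick(im,m,(256,197));print("head",c.mean(0),hexfit(cast(c,K,T,.072)))
E
```

```text
w1 140 [255.65060241 193.75903614] (array([0.55690258, 0.01969351]), np.float64(26.528739852761387), np.float64(0.21603300838577752))
w1 160 [255.65060241 193.87951807] (array([0.55704945, 0.01965757]), np.float64(26.360073104890187), np.float64(0.22858072855451125))
 stud [255.33333333 196.33333333] [[0.55754588 0.01945476 0.031     ]]
w2 140 [261.41176471 193.62352941] (array([0.55823233, 0.0206908 ]), np.float64(26.80216730420126), np.float64(0.2403528519466117))
w2 160 [261.88 192.26] (array([0.55830606, 0.02028418]), np.float64(26.35651302813136), np.float64(0.2376647559869687))
 stud [261.5 196.5] [[0.55806495 0.01997324 0.031     ]]
[143 133 128] [143 133 129] [69 66 67] [132 133 138] [73 72 70] [141 132 128]
head [256.   184.75] (array([ 0.49202948, -0.24730262]), np.float64(37.99264901903131), np.float64(0.880910905163752))
head [253.87946429 182.57142857] (array([ 0.49207328, -0.24754988]), np.float64(37.23919602113515), np.float64(0.8899652316742214))
```

```bash
python3 - <<'E'
from h import *
f=np.load("w3.npz");im,K,T=f["p"],f["K"],f["T"]
m=mask(im,(95,12,95),(130,90,175));m=cv2.morphologyEx(m,cv2.MORPH_OPEN,np.ones((2,2)))
c=pick(im,m,(256,197));print(c.mean(0),np.ptp(c,0),hexfit(cast(c,K,T,.072)))
g=cv2.cvtColor(im,cv2.COLOR_BGR2GRAY)
w=pick(im,cv2.inRange(g,170,255),(256,180));print(w.mean(0),np.ptp(w,0),hexfit(cast(w,K,T,.036)))
# visible extreme side corners of the tube's top face
P=cast(w,K,T,.036);print("extents y",P[:,1].min(),P[:,1].max(),"depth head",f["d"][205,252],"calc",(np.linalg.inv(T)@[.501,-.245,.072,1])[2])
E
```

```text
[256.825 197.7  ] [30 25] (array([ 0.50376502, -0.24822431]), np.float64(24.468918925972112), np.float64(0.8723085983473761))
[256.21774194 178.99193548] [40 25] (array([ 0.49869825, -0.24846192]), np.float64(32.72840631180908), np.float64(0.8806568630326489))
extents y -0.26976471462476304 -0.22844818204472478 depth head 0.24499354 calc 0.2416174351614289
```

Head width is 24.5 mm, which matches. I take socket_b with the jaws across its flats and try it gently on the nut.

```bash
python3 - <<'E'
from h import *
s=np.array([.5045,-.2484]);q=quat(.8723)
set_gripper(.6)
arm.reach([*s,.10],q);arm.movel([*s,.040],velocity=.12)
set_gripper(0);print("w mm",arm.current_width()*88,"xy",arm.current_tool_pos(),arm.current_time_s())
arm.movel([*s,.125],velocity=.15);arm.sleep(.1);print("hold",arm.current_width()*88,arm.current_contact_force())
n=np.array([.558,.0195])
q2=quat(1.280)
arm.reach([*n,.125],q2);arm.movel([*n,.08],velocity=.12);arm.sleep(.2)
st=arm.movel([*n,.0465],velocity=.03,f_stop=10)
print(st,arm.current_tool_pos(),arm.current_contact_force(),arm.current_moment(),arm.current_time_s())
E
```

```text
w mm 23.698490867434113 xy [ 0.50458231 -0.2485331   0.04022773] 13.0
hold 23.533100759648093 [-0.28922951  0.16927998 -1.432166  ]
False [0.5583951  0.01942023 0.04711484] [1.15523903 0.22849424 5.34060634] [ 0.15453801 -0.05461329 -0.01543715] 16.8667
```

It descended to TCP z = 0.0471, which puts the underside at about 10.9 mm (well floor at 11 mm), with only 5 N of push. I check this by picture before handing in.

```bash
python3 - <<'E'
from h import *
im,_=eyes.read_camera("side");w,d,K,T=wrist("w4")
a=cv2.resize(im[150:320,190:330],(412,500),interpolation=cv2.INTER_CUBIC)
b=cv2.resize(w[100:300,156:356],(388,500)[::1],interpolation=cv2.INTER_CUBIC)
cv2.imwrite("pics/fin.png",np.hstack([a,b]))
print(arm.current_width()*88,arm.current_tool_pos(),arm.current_contact_force(),arm.current_time_s())
h=pick(w,mask(w,(0,120,80),(8,255,255)),(430,200));print("red",h.mean(0))
m=mask(w,(95,12,80),(130,90,175));c=pick(w,m,(256,190));print(c.mean(0),np.ptp(c,0))
# depth points within 15 mm of the tool axis: heights of the head top
v,u=np.mgrid[0:384,0:512];D=d.ravel();P=np.c_[(u.ravel()-K[0,2])/K[0,0]*D,(v.ravel()-K[1,2])/K[1,1]*D,D]@T[:3,:3].T+T[:3,3]
k=(D>0)&(np.hypot(*(P[:,:2]-arm.current_tool_pos()[:2]).T)<.009)
print(k.sum(),"heights",np.percentile(P[k,2],[5,25,50,75,95]).round(4) if k.any() else "")
E
```

```text
23.82911873921133 [0.55838537 0.01942413 0.04708934] [-0.23385877  0.11354534  6.17489981] 16.9667
red [86.41463415 66.38482385]
[281.075 115.025] [14 14]
841 heights [0.0782 0.0787 0.0791 0.0795 0.0801]
```

View pics/fin.png

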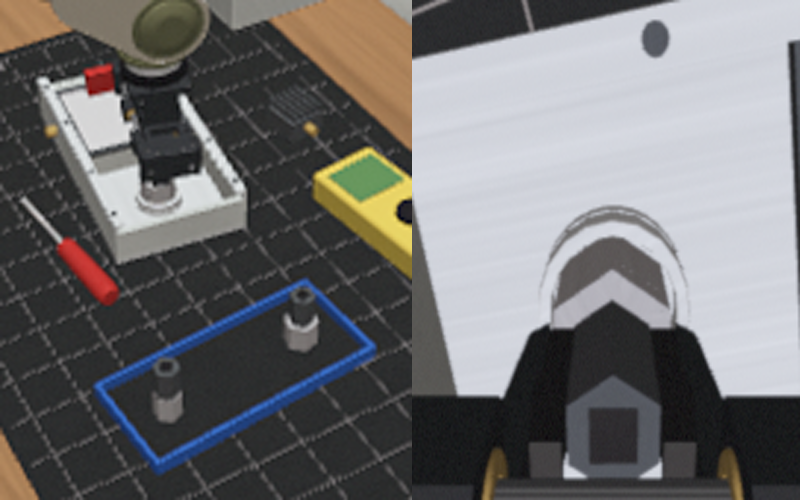

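The side view (left) shows the other two sockets upright in the tray, at crop (168,390) and (300,320), and the window slid over the deck. The wrist view (right) shows the socket inside the puck's well. By depth, the head top is at 79.1 mm, and a fully home socket should read 79 mm.

```bash
python3 -c "
from rig import job
job.close_job()"
```

```text
the job is handed in; nothing more can be done
```

I slid the window fully open, and socket_b (the largest, from the middle of the tray) went fully home on the fixture's nut at the first try. I handed the job in at about 17 s with the gripper still holding it.

- **Choice of socket:** I only tried socket_b. The wrist camera put the nut's top face at about 26 mm across flats, plus its bevel, so I took it as the 28 mm nut. The other two sockets stayed in the tray untouched.
- **Window:** it moved 102 mm to its stop, and its edge measured 12.5 mm short of the fixture's centre line, where about 13 mm is expected when fully open.
- **Seating:** the socket went down without its 10 N force limit tripping, and the push at rest was about 6 N. The head top was at 79.1 mm by depth, against 79 mm for fully home.
- **Grip:** the gripper closed to 23.8 mm on the 24 mm head. Grip force is not read out directly.
- **Rest of the bench:** the last side view showed the other two sockets upright in the tray. The bystanders in view looked undisturbed, though I did not measure them.
- **Disagreement:** the top camera placed the nut about 2.5 mm in y from the two-view wrist estimate. I used the wrist value, and the fit agreed with it.

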